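# Load a hard drive into the wiping dock and lock it in

### The job

Load the hard drive that lies askew on the dock's loading plate: first draw the red sliding gate right out of the lane, then push the drive flat along the plate, across against the back rail and down the lane under the grey head until it is fully home against the stop. Slide the gate fully shut again behind it and only then press the green start button all the way down. Do not tip the drive up, do not press the red stop button, and leave the jar on the head and the other things on the bench where they are.

Things in the scene. Friction and masses are not known exactly. Their poses are not given: they have to be found in the camera images.
- dock: Drive dock, fixed: aluminium plate 270 x 460 mm, 12 thick. Origin at bench level under the plate; x away from the robot across the lane, y to the robot's left along the lane, towards the head. Dock frame, mm: plate x -150..120, y -220..240, top z 12. For y < 0 the plate is open on the robot's side (loading area). Blue back rail along all of it: inner face x = 100, 20 high above the plate.
- lane_mouth (a point): Middle of the lane at its entrance, on the plate (dock frame 45, 0, 12 mm), axes as the dock's. From here to the head a blue near rail (dock y 22..226, inner face x = -10, 14 wide, 16 high above the plate) faces the back rail: the lane is 110 wide. The near rail's right end has a flared lead-in that reaches to dock (-36, -5).
- head_edge (a point): Middle of the lower front edge of the grey head that bridges the lane (dock frame 45, 130, 44 mm), axes as the dock's. Head: dock x -24..114, y 130..225; underside 32 above the plate, top 74 above the plate. The stop wall inside has its face at dock y = 211. When home, the drive's last 66 mm stays outside the head.
- dock_home (a point): Where the centre of the drive's underside is when the drive is home: on the plate's top, in the middle of the lane (dock frame 45, 137.5, 12 mm); axes as the dock's. The drive is 102 wide in a 110 lane, so it may sit up to 4 mm to either side.
- gate (a joint): How far the red gate is drawn out, m: 0 = shut (bolt reaches 47 mm into the lane from the near rail), 0.05 = fully open (bolt clear of the lane by 3 mm). It slides along the dock's -x (towards the robot) with about 2 N of friction and stays where left.
- gate_knob (a point): Centre of the top of the gate's upright red knob, 20 mm in diameter, top 62 mm above the bench, on the bolt (top 27 mm above the bench). The bolt is 13 mm wide along the lane, centred at dock y = 53 mm, so that it stands 4.5 mm behind a drive that is home. Shut, the knob is at dock x = -60 mm; open, at -110 mm.
- drive: The 3.5-inch hard drive to load: dark steel, silver top with a white label, 102 (x) x 147 (y) x 26 mm (z), about 0.5 kg. Origin at the centre of its underside, z up, y along its length (connector end +y leads under the head). Starts flat on the loading plate, turned up to 0.2 rad from the lane.
- start_top (a point): Centre of the top of the green start button (28 mm across, travel 6 mm downwards, about 5 N), in a black housing on the near left part of the dock plate. Green and red may swap places.
- start (a joint): How far the green start button is pressed, m: 0 up, 0.006 fully down.
- stop_top (a point): Centre of the top of the red stop button, same make, 75 mm from the green one. Not to be pressed.
- stop (a joint): How far the red stop button is pressed, m: 0 up, 0.006 fully down.
- screw_jar: Bystander: jar with a yellow cap, 52 mm in diameter, 50 high, standing on top of the dock's head. Origin at its underside's centre.
- adapter: Bystander: black power adapter 110 x 48 x 30 mm lying on the bench to the right of the dock. Origin at its underside's centre, x along its length.
- mouse: Bystander: computer mouse 105 x 58 x 32 mm on the bench on the robot's side of the dock. Origin at its underside's centre, x along its length.
- screwdriver: Bystander: screwdriver about 200 mm long lying on the bench to the left of the dock, along its own x.
- spare_drive: Bystander: another hard drive of the same size with a green label, on the bench at the far right.
- parts_box: Bystander: clear open box of screws 120 x 90 x 35 mm on the bench at the left. Origin at its underside's centre.
Mind the look-alikes: they are no part of the job. What is shaped like the drive but yellow is not meant.

How it is judged:
By the outcome, as a careful person would: the job done as asked, in the order asked, and still so for the second after the job is handed in, with the robot touching nothing.
It also fails if it takes over 72 s, if anything falls off the work surface, if the arm or the gripper's body presses on something with over 40 N, if the wrist force passes 120 N, or if a joint passes its speed limit or range.

### The arm

A 6-joint arm with a two-finger parallel gripper is mounted at the origin on the work surface. World frame = base frame: x ahead of the robot, y to its left, z up, the work surface at z = 0. Lengths are in m, angles in rad, forces in N, time in s.
With the tool pointing down it reaches from about 0.425 to 0.925 m from the base axis. Payload 12.5 kg.
Tool frame: the origin (TCP) lies at the very end of the fingers, on their centre line; the grasp point (between the pads) lies 19 mm behind it; z points along the fingers, y is the line along which they close (so a half turn about z gives the same grasp; the last joint's range is limited). The gripper opens to 85 mm and grips with 20 to 120 N. Pads are 22 mm wide; open, the fingers measure 114 mm over their backs; the gripper's body (76 mm by 85 mm) begins 54 mm behind the grasp point. The pads swing forward as they close: fully open they stand 13 mm farther back than shut.
Start: joints at [-1.348, 0.491, 1.559, -0, 1.092, -0.106], TCP at [0.202, -0.592, 0.198] pointing down, gripper open.
Joint ranges: [-3.1, 3.1], [-0.84, 2.19], [0.05, 2.79], [-1.13, 4.28], [0.06, 2.93], [-2.69, 2.69]. Speed limits (rad/s): [2.22, 2.22, 2.79, 3.14, 3.14, 3.14].

### API

Orientations are given as [roll, pitch, yaw] about the fixed x, y, z axes, in that order (R = Rz(yaw) Ry(pitch) Rx(roll)).
In Python, from station import robot gives the robot as it stands. The module is installed in compiled form; this text tells all that it offers.
- The arm moves only by the shell command python3 -m inch 'ROWS' [OPENING] [FORCE]. ROWS is JSON, a list of rows, each a list of 4 numbers: the shift along the tool's x, y, z in cm, then the turn about the tool's z in degrees. A call has exactly 8 rows; each row is the pose to reach, as a shift and turn from the pose commanded when the call began, along the tool's axes at that moment; what a row does not reach only later rows make up. A row lasts 1/10 s, in which the tool goes at most 50 mm and 8.59 degrees, less where a joint would pass 70% of its speed; a pose out of reach is approached as far as the arm can. A call with a gripper value outside its range is refused whole. OPENING is the closure, from -1 (fully open) to 1 (shut), set as the call begins (- or left out, the last holds). The fingers move at their own pace and stop on an object; FORCE is the grip in N (left out, the last holds). Time passes only in rows, so rows that repeat a pose let the fingers close, or fill a call up. It gives the time, the measured TCP pose, the force, the opening and the grip force at its end, in the units of the state.
- robot.get_state(): the state, without advancing time (a new reading comes with each control period).
- robot.read_camera(name): name is "scene" or "top" or "wrist"; returns a dict with "pixels" (480x640x3 uint8, red, green, blue), "fovy" (degrees; the focal length in pixels is half the picture's height over the tangent of half this angle, whatever the lens; pixels are square), "cx", "cy" (the principal point, pixels), "position" and "orientation" of the camera in the world; the wrist camera has in their place "T_tool_cam" (4x4, takes a point from camera to tool coordinates, whose origin is the TCP and whose axes are the flange's). Camera axes: x right, y down, z forward; pixel columns grow to the right and rows downward; lengths in m; the calibration is good to about 2 mm. A picture is of the moment at which its call begins: read the wrist's pose just before it. There is no depth.
- robot.job_done(): hands the job in; it is judged then, once.
The state is a dict: "time": time; "joint_pos": joint angles; "joint_velocities": joint speeds; "tau": joint torques, N m; "tool_pos": TCP position; "tool_rot": TCP orientation; "force": force on the tool from outside, world axes, zero at the start; "moment": the same for the moment, N m; "grip_width": finger opening in m; "grip_force": force on a finger pad.
Only numpy, scipy, OpenCV 4.12 (cv2) and the standard library are available. Lean on these libraries where they do the work, as an engineer would, in place of code of your own. Each camera call takes 0.05 s, during which the arm holds its last target. There are 200 camera calls.

## Working session

There is one attempt and no reset: what is moved stays moved. The work goes in short steps, Python scripts to look and compute and a shell command to move; the robot and the scene stay as the last step left them, time stands still between calls to the robot, and variables do not carry over. Pictures are saved under pics/ and viewed, at most 10 in all, crops included, and the job is handed in when it is done.

```bash
mkdir -p pics
python3 - <<'E'
from station import robot
import cv2,numpy as np
s=robot.get_state();print(s)
for n in("top","scene"):
    c=robot.read_camera(n);cv2.imwrite(f"pics/{n}0.png",c["pixels"][:,:,::-1])
    print(n,{k:v for k,v in c.items() if k!="pixels"})
E
```

```text
{'time': 0.0, 'joint_pos': array([-1.34762342e+00,  4.91555990e-01,  1.55946820e+00, -1.05864148e-06,
        1.09168032e+00, -1.05564732e-01]), 'joint_velocities': array([-0.00018823, -0.00043725,  0.00289141, -0.00040448, -0.00063205,
        0.00014466]), 'tau': array([-1.64798789e-04, -6.18446875e+01, -2.61595398e+01, -1.56484703e-04,
        4.06836232e-03, -2.42770847e-05]), 'tool_pos': array([ 0.20176319, -0.59125624,  0.19772351]), 'tool_rot': array([-3.14048689e+00, -1.16221371e-04,  3.28738062e-01]), 'force': array([-1.09968848, -0.64752156, -1.04720955]), 'moment': array([-0.04207759,  0.04031346,  0.02968669]), 'grip_force': 0.0, 'grip_width': 0.08555819676684744}
top {'fovy': 56.91613715870237, 'cx': 324.1996434382981, 'cy': 236.54558227055858, 'position': array([0.37262708, 0.00406606, 1.40015938]), 'orientation': array([-3.05079828,  0.00421695, -1.59585511])}
scene {'fovy': 42.541171041859215, 'cx': 328.152710050291, 'cy': 243.96646101883647, 'position': array([0.96448992, 0.91460873, 1.33457067]), 'orientation': array([-2.45770600e+00, -8.93429829e-04,  2.64903144e+00])}
```

View pics/top0.png

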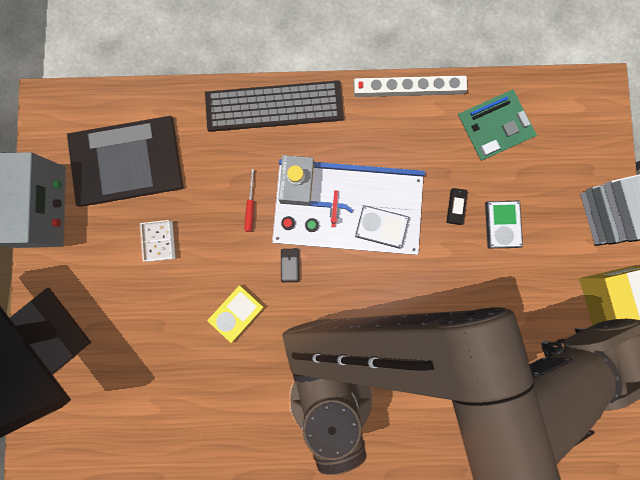

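View pics/scene0.png

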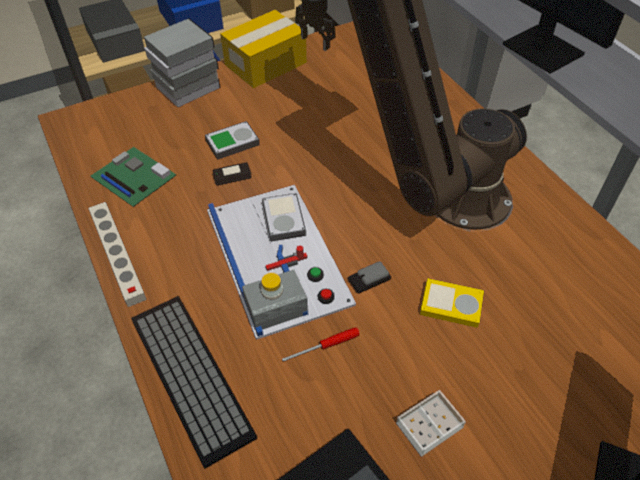

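Top view: the dock spans (272–425, 157–254), with the white-label drive on the loading plate at (382,226). The gate is at (335,208), green button (312,225), red button (288,223), jar (295,173), mouse (290,265). Drive look-alikes: the green-label spare (504,224), the yellow one (236,313) and the stacked grey boxes (612,210). I choose (382,226) and check it in an enlarged crop.

Run:
```python
import cv2
i=cv2.imread("pics/top0.png")[148:262,268:432]
cv2.imwrite("pics/crop0.png",cv2.resize(i,None,fx=4.8,fy=4.8,interpolation=cv2.INTER_CUBIC))
```

```text
(no output)
```

View pics/crop0.png

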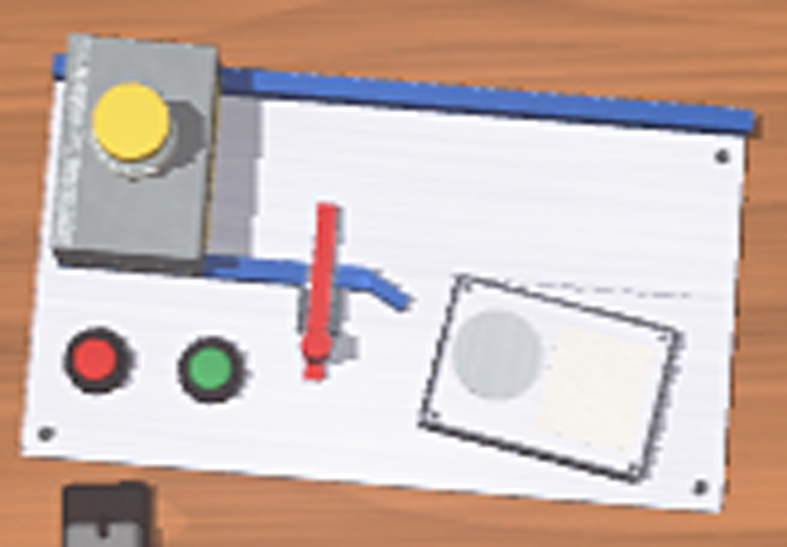

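The crop confirms it: a silver top with white label, corners at crop (460,275), (682,335), (636,482), (420,425). The knob is at (317,345), green (211,367) and red (97,358). Next I fit the dock pose.

```bash
cat > h.py <<'E'
import numpy as np,cv2
from scipy.spatial.transform import Rotation as R
from scipy.optimize import least_squares
from station import robot
def cam(c,s=None):
    f=240/np.tan(np.radians(c["fovy"]/2))
    if "position" in c: p=np.array(c["position"]);M=R.from_euler("xyz",c["orientation"]).as_matrix()
    else:
        T=np.array(c["T_tool_cam"]);Q=R.from_euler("xyz",s["tool_rot"]).as_matrix()
        M=Q@T[:3,:3];p=s["tool_pos"]+Q@T[:3,3]
    return f,c["cx"],c["cy"],p,M
def ray(k,uv,z):  # pixel -> world at height z
    f,cx,cy,p,M=k;d=M@np.array([(uv[0]-cx)/f,(uv[1]-cy)/f,1]);return p+d*(z-p[2])/d[2]
def fit(W,D):     # dock x,y,yaw from world/dock point pairs (m)
    W=np.array(W)[:,:2];D=np.array(D)[:,:2]
    def r(q):
        c,s=np.cos(q[2]),np.sin(q[2]);return (D@np.array([[c,s],[-s,c]])+q[:2]-W).ravel()
    o=least_squares(r,[.5,0,0]);return o.x,o.fun.reshape(-1,2)
def todock(q,w):
    c,s=np.cos(q[2]),np.sin(q[2]);return (np.asarray(w)[...,:2]-q[:2])@np.array([[c,-s],[s,c]])
def toworld(q,d):
    c,s=np.cos(q[2]),np.sin(q[2]);return np.asarray(d)[...,:2]@np.array([[c,s],[-s,c]])+q[:2]
E
python3 - <<'E'
from h import *
np.set_printoptions(precision=4,suppress=True)
k=cam(robot.read_camera("top"))
g=lambda u,v,z:ray(k,(u/4.8+268-.4,v/4.8+148-.4),z)
W=[g(22,456,.012),g(721,512,.012),g(752,133,.032),g(317,345,.062),g(745,134,.012)]
D=[(-.15,.24),(-.15,-.22),(.1,-.22),(-.06,.053),(.1,-.22)]
q,e=fit(W[:4],D[:4]);print("dock",q,"\n",e*1000)
C=np.array([g(*p,.038) for p in[(460,275),(682,335),(636,482),(420,425)]])
c=todock(q,C);print("drive corners dock",c*1000,"ctr",c.mean(0)*1000,[np.linalg.norm(c[i]-c[i-1])*1000 for i in range(4)])
d=c[0]-c[1];print("yaw rel dock",np.arctan2(-d[0],d[1]))
for n,p,z in(("green",(211,367),.04),("red",(97,358),.04)):print(n,g(*p,z),todock(q,g(*p,z))*1000)
print("mouse",todock(q,g(108,490,.03))*1000)
E
```

```text
dock [ 0.6056 -0.0827 -0.1039] 
 [[-2.9073  0.8103]
 [-2.3727 -0.8004]
 [-0.0825  0.3096]
 [ 5.3625 -0.3195]]
drive corners dock [[  -9.4404  -36.1988]
 [ -37.3037 -181.7932]
 [-134.5192 -158.228 ]
 [-108.7525  -17.4545]] ctr [-72.504  -98.4186] [np.float64(101.06562333160748), np.float64(148.23662050272745), np.float64(100.03085477945855), np.float64(143.11218676646644)]
yaw rel dock -0.18909047245771474
green [0.5363 0.0448 0.04  ] [-82.0696 119.5945]
red [0.544  0.1182 0.04  ] [-82.0016 193.3527]
mouse [-165.8123  179.8318]
```

```bash
cat >> h.py <<'E'
def go(q,x,y,z,yaw=None): # dock mm -> shift in tool cm, turn deg
    s=robot.get_state();Q=R.from_euler("xyz",s["tool_rot"]).as_matrix()
    w=np.r_[toworld(q,np.array([x,y])/1000),z/1000]
    t=0 if yaw is None else -np.degrees(yaw-s["tool_rot"][2])
    print("cm",np.round(Q.T@(w-s["tool_pos"])*100,2),"turn",round(t,1),"world",w.round(4))
E
python3 - <<'E'
from h import *
q=np.array([.6056,-.0827,-.1039])
go(q,-60,0,260,q[2])
print(robot.read_camera("wrist")["T_tool_cam"])
E
```

```text
cm [ 49.19 -37.62  -6.18] turn 24.8 world [ 0.5459 -0.0765  0.26  ]
[[ 1.11946272e-03 -9.55217478e-01 -2.95902546e-01  7.53018841e-02]
 [ 9.99999108e-01  1.28486675e-03 -3.64530321e-04  3.62899895e-04]
 [ 7.28401075e-04 -2.95901874e-01  9.55218064e-01 -1.74634760e-01]
 [ 0.00000000e+00  0.00000000e+00  0.00000000e+00  1.00000000e+00]]
```

```bash
python3 -m inch '[[4,-3,-1,3],[8,-6,-2,6],[12,-9,-3,9],[16,-12,-4,12],[20,-15,-5,15],[24,-18,-6,18],[27,-20.5,-7,21],[30,-23,-8,24.8]]' 1 60
python3 - <<'E'
from h import *
q=np.array([.6056,-.0827,-.1039])
go(q,0,10,300,q[2])
E
```

```text
time: 1.0
tool_pos: [0.4123, -0.2749, 0.2789]
tool_rot: [3.141, -0.0, -0.106]
force: [-0.5, -0.1, -0.4]
grip_width: -0.0003
grip_force: 0.0
cm [ 17.19 -22.15  -2.11] turn -0.1 world [ 0.6066 -0.0728  0.3   ]
```

```bash
python3 -m inch '[[2.2,-2.8,-0.3,0],[4.4,-5.6,-0.6,0],[6.6,-8.4,-0.9,0],[8.8,-11.2,-1.2,0],[11,-14,-1.5,0],[13.2,-17,-1.8,0],[15.2,-20,-2,0],[17.2,-22.1,-2.1,0]]'
python3 - <<'E'
from h import *
s=robot.get_state();print(s["tool_pos"],s["tool_rot"])
c=robot.read_camera("wrist");cv2.imwrite("pics/w1.png",c["pixels"][:,:,::-1]);print(c["fovy"])
import pickle;pickle.dump(({k:v for k,v in s.items()},c),open("w1.pkl","wb"))
E
```

```text
time: 1.8
tool_pos: [0.6064, -0.0731, 0.2994]
tool_rot: [-3.142, -0.0, -0.103]
force: [0.3, -0.3, -0.2]
grip_width: -0.0001
grip_force: 0.0
[ 0.60636154 -0.07314565  0.29939123] [-3.14150084e+00 -4.56033248e-06 -1.03072084e-01]
60.44968733637885
```

View pics/w1.png

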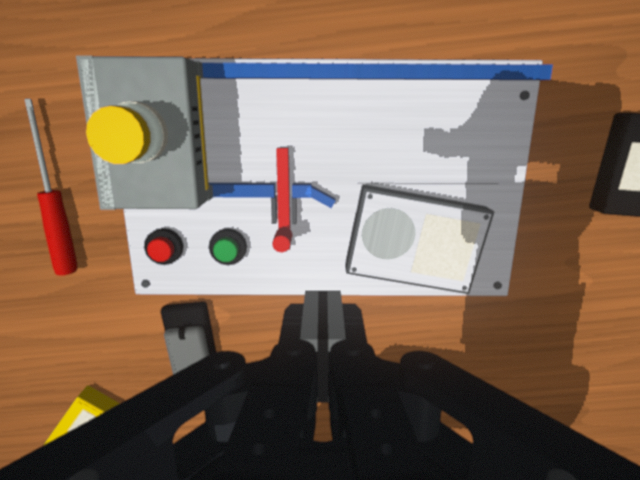

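Wrist view: plate near corners (136,294) and (508,294), rail inner end (552,78), knob (282,243), green (227,246), red (159,248). The drive's top corners are about (368,187), (493,210), (469,292), (350,269).

Run:
```python
from h import *
import pickle
np.set_printoptions(precision=4,suppress=True)
s,c=pickle.load(open("w1.pkl","rb"));k=cam(c,s)
g=lambda u,v,z:ray(k,(u,v),z)
W=[g(136,294,.012),g(508,294,.012),g(552,78,.032),g(282,241,.062),g(187,57,.086),g(197,208,.086)]
D=[(-.15,.24),(-.15,-.22),(.1,-.22),(-.06,.053),(.114,.13),(-.024,.13)]
q,e=fit(W,D);print("dock",q,"\n",e*1000)
C=np.array([g(*p,.038) for p in[(368,187),(493,210),(469,292),(350,269)]])
c=todock(q,C);print("drive",c*1000,"ctr",c.mean(0)*1000)
for n,p,z in(("green",(227,243),.045),("red",(159,245),.045),("lead",(333,204),.028),("bolttip",(283,148),.027)):print(n,todock(q,g(*p,z))*1000)
i=cv2.imread("pics/w1.png")[130:300,120:350];cv2.imwrite("pics/w1c.png",cv2.resize(i,None,fx=3.4,fy=3.4,interpolation=cv2.INTER_CUBIC))
```

```text
dock [ 0.6083 -0.0838 -0.1046] 
 [[-0.7536  0.8703]
 [-2.3377 -1.4047]
 [ 0.1592  0.2832]
 [ 3.5276  0.0395]
 [ 1.3459  1.4993]
 [-1.9413 -1.2876]]
drive [[ -10.3034  -38.6053]
 [ -35.2469 -175.5433]
 [-133.0212 -159.9803]
 [-104.7571  -21.458 ]] ctr [-70.8322 -98.8967]
green [-71.5944 114.8102]
red [-74.1263 189.7736]
lead [-31.3679  -1.5946]
bolttip [29.4572 52.3696]
```

View pics/w1c.png

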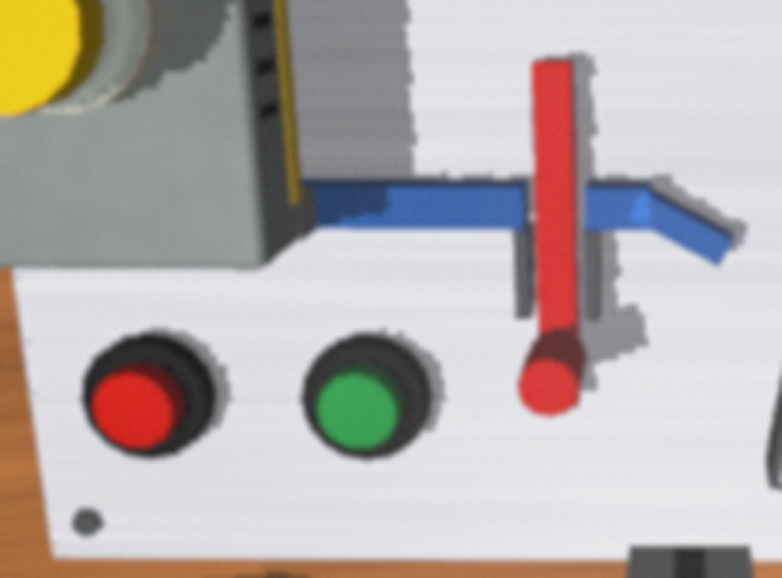

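The crop shows the knob top at wrist px (281.5,244), bolt tip (282.4,148), green top (225,250.6) and red top (159.7,250). I refit without the gate and triangulate the green button.

Run:
```python
from h import *
import pickle
np.set_printoptions(precision=4,suppress=True)
s,c=pickle.load(open("w1.pkl","rb"));k=cam(c,s);t=cam(robot.read_camera("top"))
g=lambda u,v,z:ray(k,(u,v),z)
W=[g(136,294,.012),g(508,294,.012),g(552,78,.032),g(187,57,.086),g(197,208,.086),g(230,183.5,.028)]
D=[(-.15,.24),(-.15,-.22),(.1,-.22),(.114,.13),(-.024,.13)]
q,e=fit(W[:5],D);print("dock",q,"\n",e*1000,"rail face",todock(q,W[5])*1000)
for n,p,z in(("knob",(281.5,244),.062),("tip",(282.4,148),.027)):print(n,todock(q,g(*p,z))*1000)
for z in(.03,.036,.042,.048):
  print(z,[todock(q,g(*p,z))*1000 for p in((225,250.6),(159.7,250))],[todock(q,ray(t,(u/4.8+267.6,v/4.8+147.6),z))*1000 for u,v in((211,367),(97,358))])
go(q,-30,53,100,q[2])
```

```text
dock [ 0.609  -0.0838 -0.1052] 
 [[ 0.1032  0.9433]
 [-1.7692 -1.3012]
 [ 0.7113  0.2299]
 [ 2.1164  1.4141]
 [-1.1617 -1.2862]] rail face [ -9.5097 111.0846]
knob [-67.5659  53.0981]
tip [28.7288 52.9605]
0.03 [array([-86.5665, 121.2391]), array([-86.0987, 195.8257])] [array([-84.6468, 120.7384]), array([-84.6735, 195.0389])]
0.036 [array([-84.4281, 119.7374]), array([-83.9666, 193.3161])] [array([-85.3461, 120.4838]), array([-85.3727, 194.4589])]
0.042 [array([-82.2896, 118.2357]), array([-81.8345, 190.8066])] [array([-86.0454, 120.2293]), array([-86.0718, 193.879 ])]
0.048 [array([-80.1512, 116.734 ]), array([-79.7023, 188.297 ])] [array([-86.7446, 119.9747]), array([-86.771 , 193.2991])]
cm [-2.68 -4.22 19.87] turn 0.2 world [ 0.5848 -0.028   0.1   ]
```

```bash
python3 -m inch '[[-1.1,-2.1,4,0],[-2.2,-4.2,8,0],[-2.2,-4.2,12.5,0],[-2.2,-4.2,17,0],[-2.2,-4.2,21,0],[-2.2,-4.2,24,0],[-2.2,-4.2,26,0],[-2.2,-4.2,26.2,0]]'
python3 -m inch '[[-0.8,0,0,0],[-1.6,0,0,0],[-2.4,0,0,0],[-3.2,0,0,0],[-4,0,0,0],[-4.8,0,0,0],[-5.6,0,0,0],[-6,0,0,0]]'
python3 - <<'E'
from h import *
q=np.array([.609,-.0838,-.1052]);s=robot.get_state();print(todock(q,s["tool_pos"])*1000,s["tool_pos"][2],s["force"])
E
```

```text
time: 2.7
tool_pos: [0.5864, -0.0313, 0.035]
tool_rot: [-3.141, 0.004, -0.104]
force: [0.2, -0.5, 0.0]
grip_width: -0.0004
grip_force: 0.0
time: 3.5
tool_pos: [0.5275, -0.0246, 0.0373]
tool_rot: [3.142, 0.0, -0.104]
force: [-0.5, -0.2, -0.2]
grip_width: 0.0003
grip_force: 0.0
[-87.31119813  50.2807929 ] 0.03731893041317593 [-0.52523658 -0.24311559 -0.17326139]
```

```bash
python3 -m inch '[[-0.1,0,0,0],[-0.2,0,0,0],[-0.3,0,0,0],[-0.4,0,0,0],[-0.5,0,0,0],[-0.6,0,0,0],[-0.6,0,0,0],[-0.6,0,0,0]]'
```

```text
time: 4.3
tool_pos: [0.5224, -0.0241, 0.0373]
tool_rot: [3.142, -0.0, -0.104]
force: [-0.2, -0.3, -0.7]
grip_width: -0.0001
grip_force: 0.0
```

```bash
python3 -m inch '[[-0.1,0,0,0],[-0.2,0,0,0],[-0.3,0,0,0],[-0.4,0,0,0],[-0.4,0,0,0],[-0.4,0,0,0],[-0.4,0,0,0],[-0.4,0,0,0]]'
python3 - <<'E'
from h import *
s=robot.get_state();c=robot.read_camera("wrist")
i=c["pixels"][100:420,160:480,::-1];cv2.imwrite("pics/w2.png",cv2.resize(i,None,fx=1.8,fy=1.8))
E
```

```text
time: 5.1
tool_pos: [0.5184, -0.0237, 0.0373]
tool_rot: [3.142, -0.0, -0.104]
force: [0.1, -0.3, 0.1]
grip_width: -0.0
grip_force: 0.0
```

View pics/w2.png

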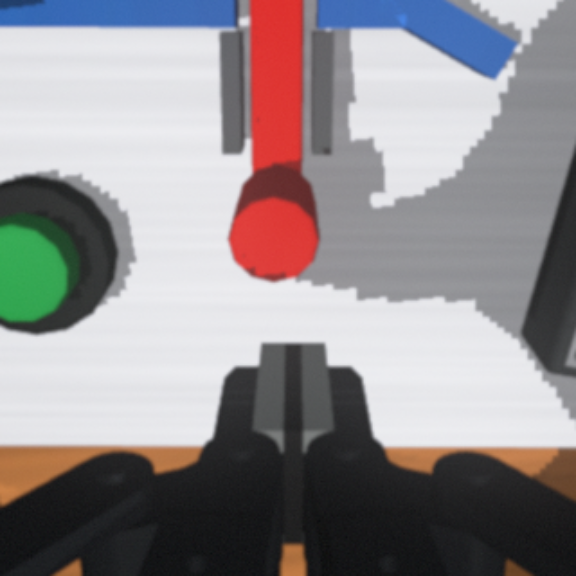

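Run:
```python
from h import *
np.set_printoptions(precision=1,suppress=True)
q=np.array([.609,-.0838,-.1052]);s=robot.get_state();c=robot.read_camera("wrist");k=cam(c,s)
print("tcp",todock(q,s["tool_pos"])*1000)
for n,p,z in(("knob",(311.7,230.6),.062),("green",(170,250),.034),("tip",(323,292),.037),("plate edge",(340,347.5),.012),("rail face",(340,114.5),.028),("rail out",(250,114),.028)):print(n,todock(q,ray(k,p,z))*1000)
i=c["pixels"][0:320,160:480,::-1];cv2.imwrite("pics/w3.png",cv2.resize(i,None,fx=1.8,fy=1.8))
i=robot.read_camera("scene")["pixels"][170:370,180:400,::-1];cv2.imwrite("pics/s3.png",cv2.resize(i,None,fx=3,fy=3))
```

```text
tcp [-96.4  50.2]
knob [-66.2  53.9]
green [-84.1 119.6]
tip [-103.5   49.5]
plate edge [-149.1   39.9]
rail face [-24.4  42.4]
rail out [-24.3  81. ]
```

View pics/s3.png

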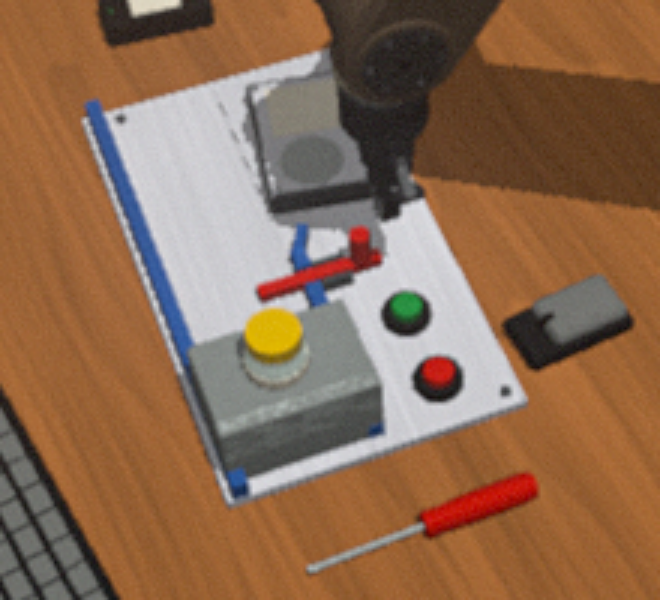

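The scene view shows the gate unmoved (knob at crop (360,245)) and the fingers (tip at (390,215)) on the robot's side of it. So the fingertips may really sit higher than the reported TCP, which I'll check.

Run:
```python
from h import *
np.set_printoptions(precision=1,suppress=True)
q=np.array([.609,-.0838,-.1052]);s=robot.get_state();k=cam(robot.read_camera("wrist"),s);t=cam(robot.read_camera("scene"))
for z in(.037,.05,.06,.07,.08):
  print(z,todock(q,ray(t,(180+390/3,170+215/3),z))*1000,todock(q,ray(k,(323,292),z))*1000,"knobtop scene",todock(q,ray(t,(180+360/3,170+232/3),z))*1000)
print(s["joint_pos"])
```

```text
0.037 [-109.2   25.2] [-103.5   49.5] knobtop scene [-77.   33.5]
0.05 [-105.6   35.3] [-97.4  49.6] knobtop scene [-73.7  43.5]
0.06 [-102.8   43. ] [-92.7  49.6] knobtop scene [-71.2  51.2]
0.07 [-100.1   50.8] [-88.   49.6] knobtop scene [-68.7  58.9]
0.08 [-97.3  58.5] [-83.2  49.6] knobtop scene [-66.2  66.6]
[-0.2  0.6  2.  -0.   0.6  1.5]
```

```bash
python3 -m inch '[[0,0,0.5,0],[0,0,1,0],[0,0,1.5,0],[0,0,1.8,0],[0,0,2,0],[0,0,2.2,0],[0,0,2.3,0],[0,0,2.4,0]]'
python3 -m inch '[[0,0,0.05,0],[0,0,0.1,0],[0,0,0.15,0],[0,0,0.2,0],[0,0,0.25,0],[0,0,0.25,0],[0,0,0.25,0],[0,0,0.25,0]]'
python3 - <<'E'
from h import *
c=robot.read_camera("wrist");i=c["pixels"][60:380,160:480,::-1];cv2.imwrite("pics/w4.png",cv2.resize(i,None,fx=1.8,fy=1.8))
E
```

```text
time: 6.15
tool_pos: [0.5184, -0.0237, 0.0133]
tool_rot: [3.141, -0.0, -0.104]
force: [-1.0, -0.8, -0.3]
grip_width: -0.0005
grip_force: 0.0
time: 6.95
tool_pos: [0.5184, -0.0237, 0.0108]
tool_rot: [3.141, -0.0, -0.104]
force: [-0.4, 0.1, 0.0]
grip_width: -0.0002
grip_force: 0.0
```

```bash
python3 -m inch '[[0,-0.2,-2.5,0],[0,-0.3,-5.5,0],[0,-0.3,-6,0],[3.5,-0.3,-6,0],[7.1,-0.3,-6,0],[7.1,-0.3,-5,0],[7.1,-0.3,-2,0],[7.1,-0.3,0,0]]'
python3 -m inch '[[0,0,0,0],[-0.8,0,0,0],[-1.6,0,0,0],[-2.4,0,0,0],[-3.2,0,0,0],[-4,0,0,0],[-4.8,0,0,0],[-5.4,0,0,0]]'
python3 -m inch '[[-0.2,0,0,0],[-0.4,0,0,0],[-0.6,0,0,0],[-0.7,0,0,0],[-0.8,0,0,0],[-0.9,0,0,0],[-0.9,0,0,0],[-0.9,0,0,0]]'
python3 - <<'E'
from h import *
q=np.array([.609,-.0838,-.1052]);s=robot.get_state();print(todock(q,s["tool_pos"])*1000,s["force"])
c=robot.read_camera("wrist");i=c["pixels"][60:380,160:480,::-1];cv2.imwrite("pics/w5.png",cv2.resize(i,None,fx=1.8,fy=1.8))
E
```

```text
time: 7.8
tool_pos: [0.5882, -0.028, 0.0087]
tool_rot: [3.142, 0.002, -0.104]
force: [0.1, -0.0, 0.1]
grip_width: -0.0001
grip_force: 0.0
time: 8.6
tool_pos: [0.5351, -0.0224, 0.0111]
tool_rot: [3.141, -0.001, -0.104]
force: [2.4, 0.6, 1.3]
grip_width: -0.0001
grip_force: 1.1
time: 9.4
tool_pos: [0.5265, -0.0216, 0.0107]
tool_rot: [3.142, 0.0, -0.104]
force: [1.0, 0.3, 1.2]
grip_width: 0.0
grip_force: 0.6
[-88.57006081  53.20973807] [0.96916711 0.30983799 1.20262676]
```

View pics/w5.png

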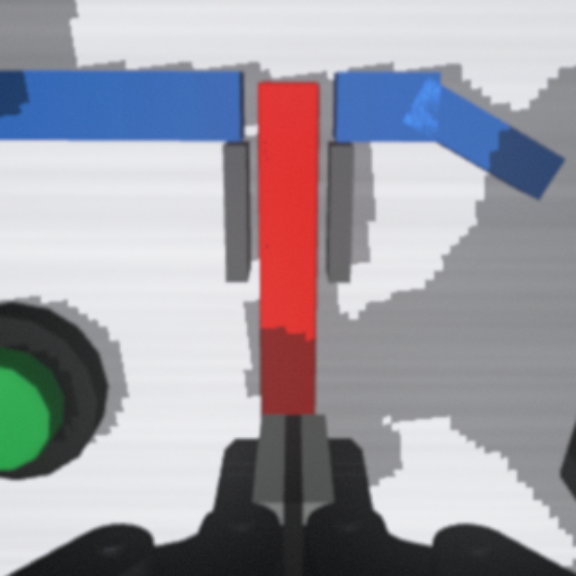

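The gate is drawn: the bolt tip (crop v=83) is behind the rail's inner edge (v=72), about 2.5 mm clear. I'll nudge it to the end stop.

```bash
python3 -m inch '[[-0.05,0,0,0],[-0.1,0,0,0],[-0.15,0,0,0],[-0.2,0,0,0],[-0.2,0,0,0],[-0.2,0,0,0],[-0.2,0,0,0],[-0.2,0,0,0]]'
```

```text
time: 10.25
tool_pos: [0.5254, -0.0215, 0.0108]
tool_rot: [3.141, -0.002, -0.104]
force: [5.4, -0.0, -1.8]
grip_width: 0.0002
grip_force: 2.6
```

Run:
```python
from h import *
q=np.array([.609,-.0838,-.1052]);go(q,-150,-105,-7,q[2])
```

```text
cm [-6.05 15.81  1.77] turn 0.1 world [ 0.4488 -0.1725 -0.007 ]
```

```bash
python3 -m inch '[[0.3,0,-3,0],[0.3,0,-6.5,0],[-1.5,4,-7,0],[-3.5,8,-7,0],[-5.5,12,-7,0],[-6.0,15.8,-7,0],[-6.0,15.8,-5,0],[-6.0,15.8,-2,0]]'
python3 -m inch '[[0,0,2,0],[0,0,3.4,0],[0,0,3.8,0],[0,0,3.8,0],[0.5,0,3.8,0],[1,0,3.8,0],[1.5,0,3.8,0],[2,0,3.8,0]]'
python3 -m inch '[[0.6,0,0,0],[1.2,0,0,0],[1.8,0,0,0],[2.4,0,0,0],[3,0,0,0],[3.6,0,0,0],[4.2,0,0,0],[4.2,0,0,0]]'
python3 - <<'E'
from h import *
q=np.array([.609,-.0838,-.1052]);s=robot.get_state();print(todock(q,s["tool_pos"])*1000,s["force"])
c=robot.read_camera("wrist");cv2.imwrite("pics/w6.png",c["pixels"][:,:,::-1])
E
```

```text
time: 11.05
tool_pos: [0.4485, -0.1736, 0.0313]
tool_rot: [3.141, -0.002, -0.106]
force: [1.0, -0.3, -0.4]
grip_width: 0.0002
grip_force: 0.0
time: 11.85
tool_pos: [0.4682, -0.1741, -0.0068]
tool_rot: [-3.141, 0.001, -0.104]
force: [-5.7, -0.4, 4.7]
grip_width: -0.0001
grip_force: 2.9
time: 12.65
tool_pos: [0.511, -0.1788, -0.0068]
tool_rot: [3.141, -0.001, -0.104]
force: [0.2, 0.5, -0.3]
grip_width: 0.0002
grip_force: 0.0
[ -87.50982817 -104.76174017] [ 0.20814517  0.48398063 -0.3234073 ]
```

View pics/w6.png

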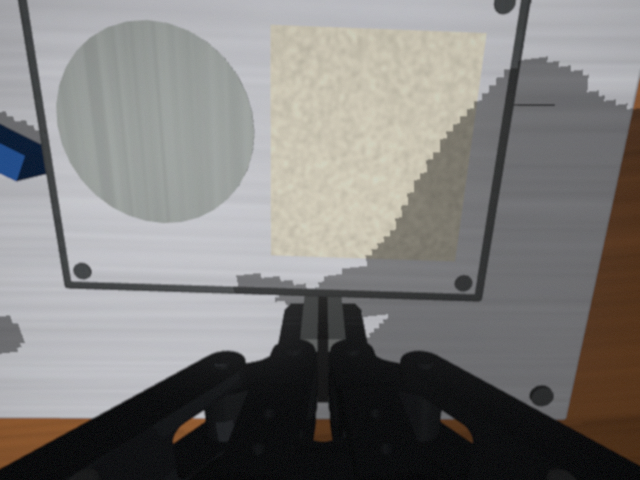

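The drive has been pushed nearly straight; near top corners are at (66,285) and (479,298), and the lead-in tip at (46,172).

Run:
```python
from h import *
np.set_printoptions(precision=1,suppress=True)
q=np.array([.609,-.0838,-.1052]);s=robot.get_state();c=robot.read_camera("wrist");k=cam(c,s)
a,b=[todock(q,ray(k,p,.038))*1000 for p in((66,285),(479,298))]
print(a,b,np.linalg.norm(a-b),np.arctan2(-(a-b)[0],(a-b)[1]))
print(todock(q,ray(k,(46,172),.028))*1000)
```

```text
[-71.1 -17.2] [ -75.6 -159.4] 142.32963143213888 -0.03189652910197474
[-33.8 -11.2]
```

```bash
python3 -m inch '[[-0.5,0,0,0],[-0.5,-0.8,0,0],[-0.5,-1.4,0,0],[0,-1.4,0,0],[0.6,-1.4,0,0],[1.2,-1.4,0,0],[1.8,-1.4,0,0],[2.4,-1.4,0,0]]'
python3 -m inch '[[0.6,0,0,0],[1.2,0,0,0],[1.8,0,0,0],[2.4,0,0,0],[3,0,0,0],[3.4,0,0,0],[3.8,0,0,0],[4,0,0,0]]'
python3 - <<'E'
from h import *
q=np.array([.609,-.0838,-.1052]);s=robot.get_state();print(todock(q,s["tool_pos"])*1000,s["force"])
c=robot.read_camera("wrist");cv2.imwrite("pics/w7.png",c["pixels"][:,:,::-1])
g=cv2.cvtColor(c["pixels"],cv2.COLOR_RGB2GRAY).astype(int)
for u in(100,150,200,430,460):  # near top edge: darkest row in 240..320
    print(u,240+g[240:330,u].argmin(),g[240:330,u].min())
for v in(250,200): print(v,g[v,:200].argmin(),400+g[v,400:].argmin())
E
```

```text
time: 13.55
tool_pos: [0.5353, -0.1672, -0.0072]
tool_rot: [-3.141, 0.002, -0.104]
force: [-5.8, 0.4, 5.2]
grip_width: 0.0001
grip_force: 3.0
time: 14.35
tool_pos: [0.5754, -0.1715, -0.0072]
tool_rot: [-3.142, 0.001, -0.104]
force: [-6.6, 0.3, 4.9]
grip_width: -0.0001
grip_force: 3.1
[-24.24262147 -90.70189746] [-6.60535976  0.31391317  4.91718434]
100 314 25
150 295 69
200 296 73
430 292 51
460 294 49
250 101 527
200 92 536
```

```bash
python3 -m inch '[[0.2,0,0,0],[0.4,0,0,0],[0.6,0,0,0],[0.8,0,0,0],[0.9,0,0,0],[1.0,0,0,0],[1.05,0,0,0],[1.1,0,0,0]]'
python3 -m inch '[[0.05,0,0,0],[0.1,0,0,0],[0.15,0,0,0],[0.2,0,0,0],[0.25,0,0,0],[0.25,0,0,0],[0.25,0,0,0],[0.25,0,0,0]]'
python3 - <<'E'
from h import *
q=np.array([.609,-.0838,-.1052]);s=robot.get_state();print(todock(q,s["tool_pos"])*1000,s["force"])
c=robot.read_camera("wrist");cv2.imwrite("pics/w8.png",c["pixels"][:,:,::-1]);k=cam(c,s)
g=cv2.cvtColor(c["pixels"],cv2.COLOR_RGB2GRAY).astype(int)
for u in(150,180,210,240,430,450,470,490):
    v=270+g[270:320,u].argmin();print(u,v,g[v,u],todock(q,ray(k,(u,v),.038))*1000)
E
```

```text
time: 15.2
tool_pos: [0.5849, -0.1723, -0.0073]
tool_rot: [-3.141, 0.003, -0.104]
force: [-12.0, 0.0, 7.8]
grip_width: -0.0004
grip_force: 6.1
time: 16.0
tool_pos: [0.5852, -0.1718, -0.0073]
tool_rot: [-3.14, 0.008, -0.104]
force: [-21.1, 1.9, 14.1]
grip_width: -0.0002
grip_force: 10.7
[-14.46565972 -90.0559091 ] [-21.09229368   1.85893317  14.09985591]
150 295 69 [ -0.97914691 -31.10935023]
180 296 71 [ -1.32215578 -41.41630637]
210 296 74 [ -1.28503349 -51.76695423]
240 295 57 [ -0.86807533 -62.13602931]
430 294 53 [  -0.25537162 -127.49617855]
450 296 49 [  -0.98853486 -134.43837248]
470 296 49 [  -0.96386507 -141.31694176]
490 296 49 [  -0.93920119 -148.19386525]
```

```bash
python3 - <<'E'
from h import *
q=np.array([.609,-.0838,-.1052]);go(q,50,-200,-7,q[2])
E
python3 -m inch '[[-0.5,0,0,0],[-1,0,0,0],[-1,0,-3,0],[-1,0,-6,0],[-1,4,-6.5,0],[-1,8,-6.5,0],[1.5,11,-6.5,0],[5,11,-6.5,0]]'
python3 - <<'E'
from h import *
q=np.array([.609,-.0838,-.1052]);go(q,50,-200,-7,q[2])
E
```

```text
cm [ 6.43 11.   -0.1 ] turn 0.1 world [ 0.6377 -0.2879 -0.007 ]
time: 16.85
tool_pos: [0.6269, -0.2918, 0.0583]
tool_rot: [3.14, -0.002, -0.108]
force: [0.2, 0.7, -0.1]
grip_width: -0.0001
grip_force: 0.0
cm [ 1.02 -0.51  6.53] turn -0.2 world [ 0.6377 -0.2879 -0.007 ]
```

```bash
python3 -m inch '[[1.1,0,2,0],[1.1,0,5,0],[1.1,0,6.5,0],[1.1,0,6.5,0],[1.1,-1,6.5,0],[1.1,-2,6.5,0],[1.1,-2.5,6.5,0],[1.1,-3,6.5,0]]'
python3 -m inch '[[0,-0.8,0,0],[0,-1.6,0,0],[0,-2.4,0,0],[0,-3.2,0,0],[0,-4,0,0],[0,-4.8,0,0],[0,-5.6,0,0],[0,-6.4,0,0]]'
python3 - <<'E'
from h import *
q=np.array([.609,-.0838,-.1052]);s=robot.get_state();print(todock(q,s["tool_pos"])*1000,s["tool_rot"])
c=robot.read_camera("wrist");cv2.imwrite("pics/w9.png",c["pixels"][:,:,::-1]);k=cam(c,s)
c=robot.read_camera("top");cv2.imwrite("pics/t9.png",c["pixels"][:,:,::-1])
E
```

```text
time: 17.65
tool_pos: [0.6417, -0.2586, -0.0059]
tool_rot: [3.14, -0.002, -0.103]
force: [-1.7, -4.2, 2.4]
grip_width: 0.0001
grip_force: 3.0
time: 18.45
tool_pos: [0.6485, -0.1956, -0.006]
tool_rot: [3.14, -0.002, -0.104]
force: [-0.2, -4.7, 3.5]
grip_width: 0.0001
grip_force: 3.2
[  51.03531047 -107.06008583] [ 3.14007977e+00 -2.41497226e-03 -1.04099768e-01]
```

```bash
python3 -m inch '[[0,-0.8,0,0],[0,-1.6,0,0],[0,-2.4,0,0],[0,-3.2,0,0],[0,-4,0,0],[0,-4.8,0,0],[0,-5.6,0,0],[0,-6.4,0,0]]'
python3 -m inch '[[0,-0.8,0,0],[0,-1.6,0,0],[0,-2.4,0,0],[0,-3.2,0,0],[0,-4,0,0],[0,-4.8,0,0],[0,-5.6,0,0],[0,-6.4,0,0]]'
python3 -m inch '[[0,-0.4,0,0],[0,-0.8,0,0],[0,-1.2,0,0],[0,-1.6,0,0],[0,-1.8,0,0],[0,-2.0,0,0],[0,-2.0,0,0],[0,-2,0,0]]'
python3 - <<'E'
from h import *
q=np.array([.609,-.0838,-.1052]);s=robot.get_state();print(todock(q,s["tool_pos"])*1000,s["tool_rot"])
E
```

```text
time: 19.35
tool_pos: [0.655, -0.1322, -0.0064]
tool_rot: [3.141, -0.002, -0.104]
force: [-1.3, -6.1, 4.9]
grip_width: 0.0001
grip_force: 3.8
time: 20.15
tool_pos: [0.6616, -0.0684, -0.0064]
tool_rot: [3.141, -0.002, -0.104]
force: [-0.5, -5.4, 5.8]
grip_width: 0.0003
grip_force: 4.0
time: 20.95
tool_pos: [0.6636, -0.0485, -0.0064]
tool_rot: [3.141, -0.001, -0.104]
force: [0.6, -5.8, 5.3]
grip_width: -0.0001
grip_force: 3.2
[50.62896858 40.82005559] [ 3.14102979e+00 -1.47250133e-03 -1.04199290e-01]
```

Now slow to the stop.

```bash
python3 -m inch '[[0,-0.2,0,0],[0,-0.4,0,0],[0,-0.5,0,0],[0,-0.6,0,0],[0,-0.7,0,0],[0,-0.8,0,0],[0,-0.9,0,0],[0,-1,0,0]]'
python3 -m inch '[[0,-0.05,0,0],[0,-0.1,0,0],[0,-0.15,0,0],[0,-0.2,0,0],[0,-0.25,0,0],[0,-0.3,0,0],[0,-0.3,0,0],[0,-0.3,0,0]]'
python3 - <<'E'
from h import *
q=np.array([.609,-.0838,-.1052]);s=robot.get_state();print(todock(q,s["tool_pos"])*1000,s["tool_rot"])
E
```

```text
time: 21.75
tool_pos: [0.6646, -0.0392, -0.0064]
tool_rot: [3.14, -0.001, -0.104]
force: [-1.8, -12.9, 5.8]
grip_width: 0.0002
grip_force: 7.1
time: 22.55
tool_pos: [0.6645, -0.0386, -0.0064]
tool_rot: [3.138, -0.001, -0.104]
force: [-4.9, -23.9, 6.6]
grip_width: 0.0001
grip_force: 12.4
[50.46548476 50.76895064] [ 3.13813351e+00 -8.11068181e-04 -1.04298780e-01]
```

```bash
python3 -m inch '[[0,1,0,0],[0,1.5,-3,0],[0,1.5,-7.5,0],[-4.5,1,-8,0],[-9,0.5,-8,0],[-13.5,0,-8,0],[-17.5,0,-8,0],[-19.5,0,-8,0]]'
python3 -m inch '[[0,0,0,0],[0,0,0,0],[0,0,3,0],[0,0,5.5,0],[0,0,6.2,0],[0,0,6.2,0],[0.3,0,6.2,0],[0.6,0,6.2,0]]'
python3 - <<'E'
from h import *
q=np.array([.609,-.0838,-.1052]);s=robot.get_state();print(todock(q,s["tool_pos"])*1000,s["tool_rot"])
E
```

```text
time: 23.35
tool_pos: [0.4671, -0.0139, 0.0729]
tool_rot: [-3.141, 0.002, -0.104]
force: [0.3, -0.5, 0.7]
grip_width: 0.0002
grip_force: 0.0
time: 24.15
tool_pos: [0.4775, -0.0155, 0.0117]
tool_rot: [3.141, -0.002, -0.104]
force: [-0.7, -0.2, 0.7]
grip_width: 0.0002
grip_force: 0.0
[-137.90384256   54.13610689] [ 3.14142301e+00 -1.73384270e-03 -1.04121714e-01]
```

```bash
python3 -m inch '[[0.7,0,0,0],[1.4,0,0,0],[2.1,0,0,0],[2.8,0,0,0],[3.5,0,0,0],[4.2,0,0,0],[4.8,0,0,0],[5.2,0,0,0]]'
python3 -m inch '[[0.1,0,0,0],[0.2,0,0,0],[0.3,0,0,0],[0.4,0,0,0],[0.5,0,0,0],[0.55,0,0,0],[0.6,0,0,0],[0.6,0,0,0]]'
python3 - <<'E'
from h import *
q=np.array([.609,-.0838,-.1052]);s=robot.get_state();print(todock(q,s["tool_pos"])*1000,s["tool_rot"])
E
```

```text
time: 24.95
tool_pos: [0.5283, -0.0207, 0.0108]
tool_rot: [3.142, 0.001, -0.104]
force: [-6.8, -1.0, 4.3]
grip_width: -0.0
grip_force: 2.7
time: 25.75
tool_pos: [0.5336, -0.0213, 0.0108]
tool_rot: [3.142, 0.001, -0.104]
force: [-5.7, -1.4, 4.5]
grip_width: -0.0
grip_force: 2.9
[-81.53647507  54.2216845 ] [ 3.14151041e+00  1.44053172e-03 -1.03998057e-01]
```

```bash
python3 -m inch '[[0.05,0,0,0],[0.1,0,0,0],[0.15,0,0,0],[0.2,0,0,0],[0.25,0,0,0],[0.3,0,0,0],[0.3,0,0,0],[0.3,0,0,0]]'
```

```text
time: 26.55
tool_pos: [0.5336, -0.0213, 0.0107]
tool_rot: [-3.141, 0.008, -0.104]
force: [-18.9, -1.0, 13.3]
grip_width: -0.0002
grip_force: 9.4
```

The stop is reached. I'll back off, lift and use the last picture to check.

```bash
python3 -m inch '[[-1,0,0,0],[-1.5,0,-2,0],[-1.5,0,-6,0],[-1.5,0,-10,0],[-0.5,-2,-14,0],[1,-4,-17,0],[3,-4,-19,0],[5,-4,-20,0]]'
python3 -m inch '[[0,0,0,0],[0,0,0,0],[0,0,0,0],[0,0,0,0],[0,0,0,0],[0,0,0,0],[0,0,0,0],[0,0,0,0]]'
python3 - <<'E'
from h import *
import pickle
s=robot.get_state();c=robot.read_camera("wrist");cv2.imwrite("pics/w10.png",c["pixels"][:,:,::-1]);pickle.dump((s,c),open("w10.pkl","wb"))
E
```

```text
time: 27.35
tool_pos: [0.5928, 0.0135, 0.2134]
tool_rot: [-3.141, -0.005, -0.103]
force: [-0.5, -0.3, -0.8]
grip_width: -0.0
grip_force: 0.0
time: 28.15
tool_pos: [0.591, 0.0129, 0.2108]
tool_rot: [3.142, -0.0, -0.104]
force: [-0.0, -0.4, -0.9]
grip_width: -0.0005
grip_force: 0.0
```

View pics/w10.png

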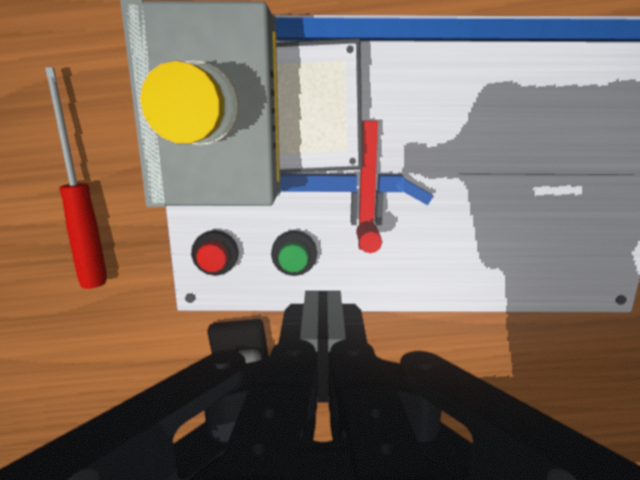

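The drive sits under the head with its end edge at u≈359. The gate is closed behind it, with bolt tip (371,121) and knob (370,239). Green top is at (293,257), red at (211,257).

Run:
```python
from h import *
import pickle
np.set_printoptions(precision=1,suppress=True)
q=np.array([.609,-.0838,-.1052]);s,c=pickle.load(open("w10.pkl","rb"));k=cam(c,s)
for n,p,z in(("drive end",(358,110),.038),("near",(358,171),.038),("tip",(371,121),.027),("knob",(370,239),.062),("green",(293,257),.034),("red",(211,257),.034),("rail out",(320,190),.028),("head",(267,1),.086),("head",(274,203),.086)):print(n,todock(q,ray(k,p,z))*1000)
go(q,-85,120,40)
```

```text
drive end [44.4 65.4]
near [-4.8 64. ]
tip [35.5 53.3]
knob [-57.3  54.6]
green [-83.7 120.6]
red [-83.9 195.2]
rail out [-23.1  96.1]
head [112.3 130.2]
head [-21.5 130. ]
cm [-5.7 -2.6 17.1] turn 0 world [0.5 0.  0. ]
```

The drive is home (end at y≈64–65) and the gate shut (tip x≈36, knob −58). Now the green button.

```bash
python3 -m inch '[[-2.5,-1.3,2,0],[-5.6,-2.6,4,0],[-5.6,-2.6,8,0],[-5.6,-2.6,12,0],[-5.6,-2.6,15,0],[-5.6,-2.6,17.5,0],[-5.6,-2.6,18.6,0],[-5.6,-2.6,18.6,0]]'
python3 -m inch '[[0,0,0.2,0],[0,0,0.4,0],[0,0,0.6,0],[0,0,0.8,0],[0,0,1.0,0],[0,0,1.2,0],[0,0,1.4,0],[0,0,1.6,0]]'
python3 - <<'E'
from h import *
q=np.array([.609,-.0838,-.1052]);s=robot.get_state();print(todock(q,s["tool_pos"])*1000)
E
```

```text
time: 29.0
tool_pos: [0.5376, 0.0446, 0.0238]
tool_rot: [3.141, 0.002, -0.104]
force: [0.5, -1.0, 0.4]
grip_width: 0.0001
grip_force: 0.0
time: 29.8
tool_pos: [0.5381, 0.0446, 0.0086]
tool_rot: [3.141, 0.0, -0.104]
force: [0.1, -0.6, 1.2]
grip_width: -0.0002
grip_force: 0.0
[-84.01121604 120.23443715]
```

```bash
python3 -m inch '[[0,0,0.1,0],[0,0,0.2,0],[0,0,0.3,0],[0,0,0.4,0],[0,0,0.5,0],[0,0,0.6,0],[0,0,0.6,0],[0,0,0.6,0]]'
```

```text
time: 30.6
tool_pos: [0.5381, 0.0446, 0.0028]
tool_rot: [3.141, 0.0, -0.104]
force: [-0.1, -0.3, -0.2]
grip_width: 0.0001
grip_force: 0.0
```

```bash
python3 -m inch '[[0,0,0.1,0],[0,0,0.2,0],[0,0,0.3,0],[0,0,0.4,0],[0,0,0.4,0],[0,0,0.4,0],[0,0,0.4,0],[0,0,0.4,0]]'
python3 -m inch '[[0,0,0.1,0],[0,0,0.2,0],[0,0,0.3,0],[0,0,0.3,0],[0,0,0.3,0],[0,0,0.3,0],[0,0,0.3,0],[0,0,0.3,0]]'
```

```text
time: 31.4
tool_pos: [0.5381, 0.0446, -0.0012]
tool_rot: [3.142, -0.0, -0.104]
force: [0.3, 0.1, 2.5]
grip_width: -0.0002
grip_force: 1.3
time: 32.2
tool_pos: [0.5381, 0.0446, -0.0042]
tool_rot: [3.142, -0.0, -0.104]
force: [0.3, -0.2, 3.8]
grip_width: -0.0
grip_force: 2.2
```

Contact, and the spring is rising. I press on until the bottom is felt.

```bash
python3 -m inch '[[0,0,0.1,0],[0,0,0.15,0],[0,0,0.2,0],[0,0,0.25,0],[0,0,0.25,0],[0,0,0.25,0],[0,0,0.25,0],[0,0,0.25,0]]'
python3 -m inch '[[0,0,0.05,0],[0,0,0.1,0],[0,0,0.15,0],[0,0,0.15,0],[0,0,0.15,0],[0,0,0.15,0],[0,0,0.15,0],[0,0,0.15,0]]'
```

```text
time: 33.0
tool_pos: [0.5383, 0.0446, -0.0053]
tool_rot: [3.142, -0.001, -0.104]
force: [-5.1, 1.2, 25.9]
grip_width: 0.0
grip_force: 12.6
time: 33.8
tool_pos: [0.5384, 0.0446, -0.0056]
tool_rot: [3.142, -0.002, -0.104]
force: [-9.3, -0.5, 42.0]
grip_width: 0.0
grip_force: 21.1
```

Bottomed. I lift straight up and clear, then hand in.

```bash
python3 -m inch '[[0,0,-0.5,0],[0,0,-2,0],[0,0,-5,0],[0,0,-9,0],[0,0,-13,0],[0,0,-16,0],[0,0,-17,0],[0,0,-17,0]]'
python3 - <<'E'
from h import *
np.set_printoptions(precision=1,suppress=True)
print(robot.get_state()["force"]);print(robot.job_done())
E
```

```text
time: 34.6
tool_pos: [0.5383, 0.0446, 0.1624]
tool_rot: [3.142, -0.002, -0.104]
force: [0.9, -0.1, -1.0]
grip_width: 0.0
grip_force: 0.0
[ 0.9 -0.1 -1. ]
the job is handed in; nothing more can be done
None
```

The drive is home against the stop, the gate is shut behind it, and the green button was pressed to the bottom afterwards. I handed the job in at 34.6 s, and no verdict was returned.

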